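# Close a packed instrument sterilising case: hook the lid on, swing it shut, clamp the bail

### The job

The sterilising case is packed; please close it. Hook the loose lid's two tongues under the rail along the side of the case, swing the lid down until it lies flush all round, then bring the bail up and over from the other side and press it across the long rib on the lid until it snaps fully home behind it. Leave the other things on the bench where they are.

Things in the scene. Friction and masses are not known exactly. Their poses are not given: they have to be found in the camera images.
- case: Open stainless steel case with small instruments in it, 130 (its x) by 170 mm (its y), rim 60 mm above the bench, walls 4 mm; it does not move. Origin: centre of its underside on the bench, z up. Its x axis points from the side with the hook rail to the side with the bail.
- case_rail (a point): Middle of the hook rail: steel bar, 8 mm diameter, 162 mm long along the case's y, at (-89, 0, 70) mm in the case's frame: 24 mm outside the wall, axis 10 mm above the rim, open below, on three 7 mm wide brackets at y = -76, 0, 76 mm. The lid's hooks pass between rail and rim only with the lid tilted, bail side up, 30 to 50 degrees, best near 45.
- lid: Loose steel lid, 0.35 kg, lying flat. Plate 136 x 182 x 4 mm (z = 8 to 12 mm, x = -66 to 70) with a skirt on three sides that drops outside the case's walls with 2 to 3 mm play. Origin: in the plane of the skirt's lower edge, z up. Shut, the lid's origin is at (0, 0, 52) mm in the case's frame, axes parallel.
- lid_lip (a point): Top edge of the lid's hooks, midway between them, at (-97, 0, 24) mm in the lid's frame. The hooks are two tongues, 40 mm wide, centred at y = -35 and 35 mm, that continue the plate (z = 8 to 12) to x = -99 mm and end in a lip turned up to z = 24 mm, inner face at x = -95 mm. With the lid shut the rail's axis is at (-89, 18) mm (x, z) of the lid's frame, between lip and plate.
- lid_grip (a point): Middle of the top of the lid's black grip block, 16 (lid x) x 96 (lid y) mm, 33 mm high above the plate, flat sides; at (-14, 0, 45) mm in the lid's frame. Closing fingers along the lid's x hold it well.
- bail (a joint): Angle q of the bail, rad: 0 home, grows to 2.35 as it swings open away from the lid; it stays where it is left. It turns about the case's y through (60, 34) mm (x, z) of the case's frame. The bar's axis is then at x = 60 + 50 sin(q - 0.559), z = 34 + 50 cos(q - 0.559) mm. From q = 0.36 to 0.05 the bar rides over the lid's rib (push 5 to 15 N).
- bail_grip (a point): Middle of the bail's bar (10 mm diameter, 199 mm along the case's y, of it 160 mm in a smooth black sleeve that slides easily, friction about 0.2); the bar can spring outward from its pivot by up to 6 mm (7 N/mm). While it swings up, the inner of two upright fingers can rub on the lid's edge; lean the tool outward some 30 degrees.
- lid_rib (a point): Middle of the top of the lid's rib, at (47, 0, 27) mm in the lid's frame: round top of 6 mm radius, 15 mm above the plate, 150 mm long along the lid's y. The bail's bar springs over it and lies behind it when home, its axis then 12 mm above the plate. Home, no finger fits between bar and rib: push the bar across from outside, level, fingertips 1 to 5 mm above the rib.
- jar: white specimen jar with a black screw cap, 57 mm across, 72 mm high, standing loose, behind the work
- oil_can: small round black objective can with a white cap, 35 mm across, 52 mm high, standing loose at the far right
- tape: roll of tape, 66 mm across, 18 mm high, lying loose at the near right
- dish_a: clear petri dish, 70 mm across, 15 mm high, lying loose behind the work
- dropper: white dropper vial, 18 mm across, 42 mm high, standing loose at the far left

How it is judged:
By the outcome, as a careful person would: the job done as asked, in the order asked, and still so for the second after the job is handed in, with the robot touching nothing.
It also fails if it takes over 53 s, if anything falls off the work surface, if the arm or the gripper's body presses on something with over 40 N, if the wrist force passes 120 N, or if a joint passes its speed limit or range.

### The arm

A 6-joint arm with a two-finger parallel gripper is mounted at the origin on a cart in front of the work surface, level with it; the furniture and walls round the work are solid. World frame = base frame: x ahead of the robot, y to its left, z up, the work surface at z = 0. Lengths are in mm, angles in degrees, forces in N, time in s.
With the tool pointing down it reaches from about 400 to 825 mm from the base axis. Payload 7 kg.
Tool frame: the origin (TCP) lies midway between the tips of the shut fingers; the grasp point (between the pads) lies 19 mm behind it; z points along the fingers, y is the line along which they close (so a half turn about z gives the same grasp; the last joint's range is limited). The gripper opens to 88 mm and grips with 3 to 60 N. Pads are 19 mm wide; open, the fingers measure 130 mm over their backs; the gripper's body (78 mm by 193 mm) begins 47 mm behind the grasp point.
Start: joints at [-56.603, 20.546, 0.682, 0, -70.136, -16.507], TCP at [196.094, -645.866, 190.761] pointing down, gripper open.
Joint ranges: [-176.03, 176.03], [-82.01, 121.73], [-58.28, 71.71], [-173.87, 95.51], [-174.79, -0.11], [-173.66, 173.66]. Speed limits (degrees/s): [136.94, 136.94, 172.46, 180, 180, 180].

### API

Orientations are given as [roll, pitch, yaw] about the fixed x, y, z axes, in that order (R = Rz(yaw) Ry(pitch) Rx(roll)).
In Python, from workcell import r gives the robot as it stands.
- The arm moves only by the tool servo_tool, never from a script. Its argument "increments" is a list of rows, each a list of 7 numbers: the shift along the world's x, y, z in units of 25 mm (1.0 is 25 mm), then the turn, a rotation vector about the world's x, y, z in units of 8 degrees (1.0 is 8 degrees), then the finger opening in mm, from 0 to 87.6. In form: [[x, y, z, rx, ry, rz, gripper], ...]. A call has 1 to 20 rows; each row is the pose to reach, as a shift and turn from the pose commanded when the call began; what a row does not reach only later rows make up. A row lasts 1/8 s, in which the tool goes at most 62.5 mm and 10.7 degrees, less where a joint would pass 70% of its speed; a pose out of reach is approached as far as the arm can. A call with a gripper value outside its range is refused whole. The fingers move at their own pace and stop on an object; "force" is the grip in N (left out, the last holds). Time passes only in rows, so rows that repeat a pose let the fingers close. It gives the time, the measured TCP pose, the force, the opening and the grip force at its end, in the units of the state.
- r.read_state(): the state, without advancing time (a new reading comes with each control period).
- r.get_image(name): name is "scene" or "side" or "wrist"; returns (picture, depth): 480x640x3 uint8, blue, green, red; 480x640 float32, mm along the optical axis (not along the pixel's ray), 0 where there is no reading.
- r.camera_model(name): a dict with "fx", "fy", "cx", "cy" (pixels), "xyz" and "rotation" of the camera in the world. Camera axes: x right, y up, looking along -z (the intrinsics and any distortion apply to the point x, -y, -z); pixel columns grow to the right and rows downward; lengths in mm; the calibration is good to about 2 mm. A picture is of the moment at which its call begins: read the wrist's pose just before it. camera_model takes no time and is no camera call; for the wrist camera it gives the pose at the moment of the call.
- r.finish_job(): hands the job in; it is judged then, once.
Trained networks look in the newest picture that a camera, given by its name, has taken for a name from the list of things; names that differ only in an ending like _2 or _b are one class to them, and where a whole thing is asked for, a point or a joint stands for the part that bears it (a point fixed in the world has none). Each returns a list of dicts, best first, with "conf" (0 to 1); they miss things now and then, are a little off and sometimes report something else, mostly with a low value. They report only what shows in the picture. A call takes as long as a camera call.
- r.look_for(camera, thing): "xyz" ([x, y, z] in mm, in world coordinates, good to about 4 mm: the middle of the surface that is visible of it).
The state is a dict: "time": time; "joints": joint angles; "joint_velocities": joint speeds; "joint_efforts": joint torques, N m; "tcp_pos": TCP position; "eef_rot": TCP orientation; "force": force on the tool from outside, world axes, zero at the start; "torque": the same for the moment, N m; "gripper_width": finger opening in mm; "grip_force": force on a finger pad.
Only numpy, scipy, OpenCV 4.12 (cv2) and the standard library are available. Lean on these libraries where they do the work, as an engineer would, in place of code of your own. Each camera call takes 0.05 s, during which the arm holds its last target. There are 200 camera calls.

## Working session

There is one attempt and no reset: what is moved stays moved. The work goes in short steps, Python scripts to look and compute and a tool call to move; the robot and the scene stay as the last step left them, time stands still between calls to the robot, and variables do not carry over. Pictures are saved under pics/ and viewed, at most 10 in all, crops included, and the job is handed in when it is done.

Besides the shell and the picture viewer there is one more tool, called after "Call:" in YAML: its name, and indented under it one key for each argument. servo_tool: Moves the arm, as the interface text tells. Its arguments: {"type":"object","properties":{"increments":{"type":"array","items":{"type":"array","items":{"type":"number"}}},"force":{"type":"number"}},"required":["increments"]}

```bash
ls; mkdir -p pics; python3 - <<'E'
from workcell import r
import cv2,numpy as np
s=r.read_state();print(s['time'],s['tcp_pos'],s['eef_rot'])
for c in("scene","side"):
    im,d=r.get_image(c);cv2.imwrite(f"pics/{c}0.png",im);np.save(f"pics/{c}0.npy",d)
    m=r.camera_model(c);print(c,m)
    for t in("case","case_rail","lid","lid_lip","lid_grip","bail_grip","lid_rib"):
        print(t,[(np.round(o['xyz']).tolist(),round(o['conf'],2)) for o in r.look_for(c,t)[:2]])
E
```

```text
pics
0.0 [ 195.95311061 -645.38176889  189.83692785] [ 1.79907509e+02 -7.13754069e-03 -1.63115986e+02]
scene {'fx': 442.1284286074824, 'fy': 442.1284286074824, 'cx': 333.14035588260083, 'cy': 240.7173717398095, 'xyz': array([ 32.76565117, 754.46484591, 607.68610946]), 'rotation': array([  59.85035399,    0.66272591, -146.07176513])}
case [([493.0, -113.0, 36.0], 0.96)]
case_rail [([498.0, -112.0, 39.0], 0.78), ([422.0, -174.0, 51.0], 0.2)]
lid [([479.0, 277.0, 11.0], 0.62)]
lid_lip [([484.0, 274.0, 16.0], 0.55)]
lid_grip [([481.0, 276.0, 13.0], 0.75)]
bail_grip [([420.0, -175.0, 50.0], 0.72)]
lid_rib [([479.0, 272.0, 13.0], 0.79)]
side {'fx': 620.2840541420179, 'fy': 620.2840541420179, 'cx': 319.37396420395487, 'cy': 232.95289697195872, 'xyz': array([-692.71458724,  367.79883541,  891.68962785]), 'rotation': array([  57.72466283,   -0.48012324, -105.21147404])}
case [([496.0, -221.0, 53.0], 0.68)]
case_rail [([492.0, -214.0, 54.0], 0.61)]
lid [([482.0, 262.0, 12.0], 0.79)]
lid_lip [([479.0, 257.0, 12.0], 0.6)]
lid_grip [([478.0, 264.0, 18.0], 0.75)]
bail_grip [([482.0, -226.0, 51.0], 0.47)]
lid_rib [([475.0, 256.0, 12.0], 0.57), ([482.0, -237.0, 52.0], 0.57)]
```

View pics/scene0.png

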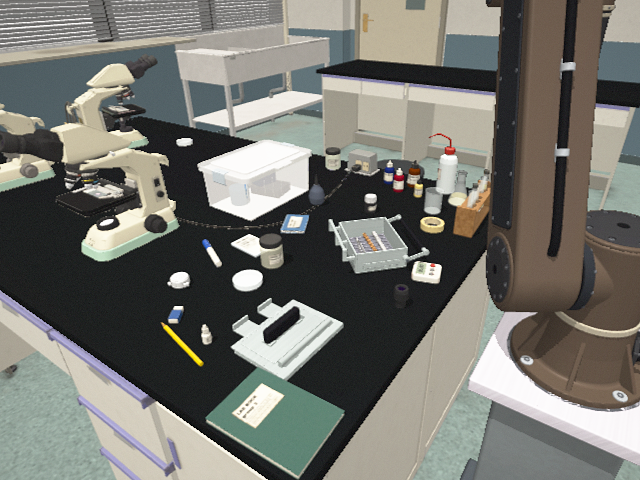

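View pics/side0.png

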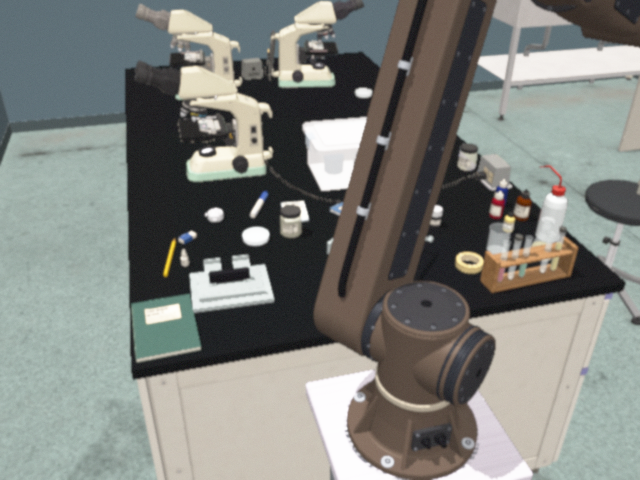

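Scene: the lid is at about px (288,335), tongues pointing away from the robot. The case is at (372,243), with its rail on the left (335,245, world +x) and the bail at the right (410,240, robot side). I'll get coarse yaws from the depth, and the wrist camera's geometry.

```bash
cat > h.py <<'E'
import numpy as np,cv2
from scipy.spatial.transform import Rotation as R
def cloud(d,m):
    v,u=np.nonzero(d>0);z=d[v,u]
    P=np.c_[(u-m['cx'])/m['fx']*z,-(v-m['cy'])/m['fy']*z,-z]
    return R.from_euler('xyz',m['rotation'],degrees=True).apply(P)+m['xyz'],u,v
def rowcalc(p0,R0,p1,R1):
    """increment row from pose 0 to pose 1"""
    return np.round(np.r_[(np.array(p1)-p0)/25,(R1*R0.inv()).as_rotvec(degrees=True)/8],3)
E
python3 - <<'E'
from h import *
from workcell import r
m=r.camera_model("scene");P,u,v=cloud(np.load("pics/scene0.npy"),m)
def sel(c,rad,z0,z1):
    k=(np.hypot(P[:,0]-c[0],P[:,1]-c[1])<rad)&(P[:,2]>z0)&(P[:,2]<z1);return P[k]
q=sel((485,272),150,5,40);print(len(q),cv2.minAreaRect(q[:,:2].astype(np.float32)),np.percentile(q[:,2],[5,50,95]))
q=sel((485,272),150,34,60);print('grip',len(q),cv2.minAreaRect(q[:,:2].astype(np.float32)),q.mean(0))
q=sel((490,-130),170,48,90);print('case',len(q),cv2.minAreaRect(q[:,:2].astype(np.float32)),np.percentile(q[:,2],[5,50,95]))
for nm,c,z0,z1 in(("lid",(485,272),-5,50),("case",(490,-140),-5,100)):
    k=(abs(P[:,0]-c[0])<150)&(abs(P[:,1]-c[1])<150)
    x=P[k];S=2
    im=np.zeros((600,600),np.uint8)
    for p in x[np.argsort(x[:,2])]:
        a=int(300-(p[1]-c[1])*S);b=int(300-(p[0]-c[0])*S)
        cv2.circle(im,(a,b),2,int(np.clip((p[2]-z0)/(z1-z0)*255,0,255)),-1)
    cv2.imwrite(f"pics/top_{nm}.png",im)
a=[cv2.imread(f"pics/top_{n}.png") for n in("lid","case")];cv2.imwrite("pics/top.png",cv2.resize(np.hstack(a),(800,400)))
s=r.read_state();w=r.camera_model("wrist");Rt=R.from_euler('xyz',s['eef_rot'],degrees=True)
print(w);print(Rt.inv().apply(w['xyz']-s['tcp_pos']),(Rt.inv()*R.from_euler('xyz',w['rotation'],degrees=True)).as_matrix().round(3))
E
```

```text
6461 ((470.8887023925781, 288.716552734375), (258.162353515625, 248.3650665283203), 77.33573913574219) [ 8.02082845 11.30334367 26.08681116]
grip 373 ((530.5325927734375, 299.1910400390625), (188.14804077148438, 64.03610229492188), 50.48908233642578) [499.12164943 265.70130198  41.29850571]
case 1037 ((495.01593017578125, -112.21408081054688), (207.62046813964844, 200.38916015625), 47.215274810791016) [48.63366787 54.63244397 72.440027  ]
{'fx': 392.3309898713721, 'fy': 392.3309898713721, 'cx': 329.6170848985732, 'cy': 237.03422445994866, 'xyz': array([ 121.59244451, -669.23867256,  383.90092792]), 'rotation': array([-1.66636183e+01, -4.21958219e-02,  1.06816927e+02])}
[  78.04950306   -0.72469867 -193.12720683] [[-0.001  0.958  0.287]
 [ 1.     0.001 -0.   ]
 [-0.001  0.287 -0.958]]
```

View pics/top.png

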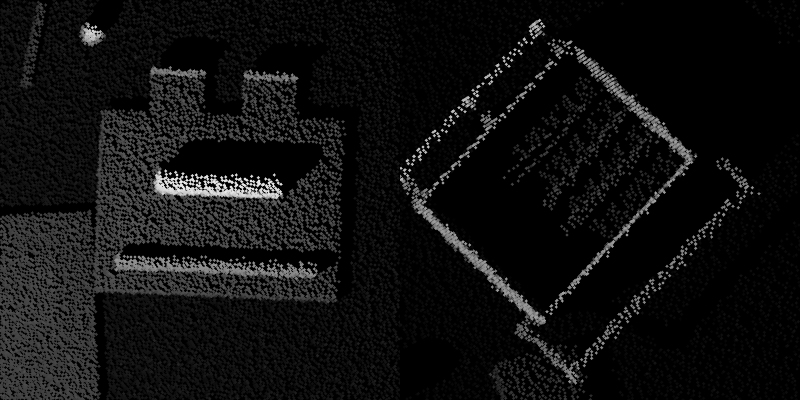

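Call:
servo_tool:
  increments:
    - [0, 0, 5, 0, 0, 0, 80]
    - [2, 2.5, 5, 0, 0, 1, 80]
    - [4, 5, 5, 0, 0, 2.2, 80]
    - [6, 7.5, 5, 0, 0, 3.4, 80]
    - [8, 10, 5, 0, 0, 4.6, 80]
    - [9.5, 12.5, 5, 0, 0, 5.8, 80]
    - [10.5, 15, 5, 0, 0, 7, 80]
    - [11.5, 17.5, 4, 0, 0, 8, 80]
    - [11.8, 20, 2.5, 0, 0, 8.75, 80]
    - [11.8, 20.2, 1.2, 0, 0, 8.75, 80]
    - [11.8, 20.2, 1.2, 0, 0, 8.75, 80]
    - [11.8, 20.2, 1.2, 0, 0, 8.75, 80]

```text
time: 2.3
tcp_pos: [490.4, -138.0, 218.5]
eef_rot: [179.8, 0.0, -92.9]
force: [0.1, -0.3, -0.5]
gripper_width: 79.9
grip_force: 0.0
```

```bash
cat > look.py <<'E'
import sys
from h import *
from workcell import r
n=sys.argv[1]
s=r.read_state();m=r.camera_model("wrist");im,d=r.get_image("wrist")
print(s['time'],s['tcp_pos'].round(1),s['eef_rot'].round(2),s['joints'].round(1),s['force'].round(1))
cv2.imwrite(f"pics/{n}.png",im);np.savez(f"pics/{n}.npz",d=d,**m)
E
python3 look.py w_case
```

```text
2.3 [ 490.4 -138.   218.5] [ 1.7979e+02  2.0000e-02 -9.2890e+01] [  6.4   3.9 -17.1  -0.1 -69.2  -9.2] [ 0.1 -0.3 -0.5]
```

View pics/w_case.png

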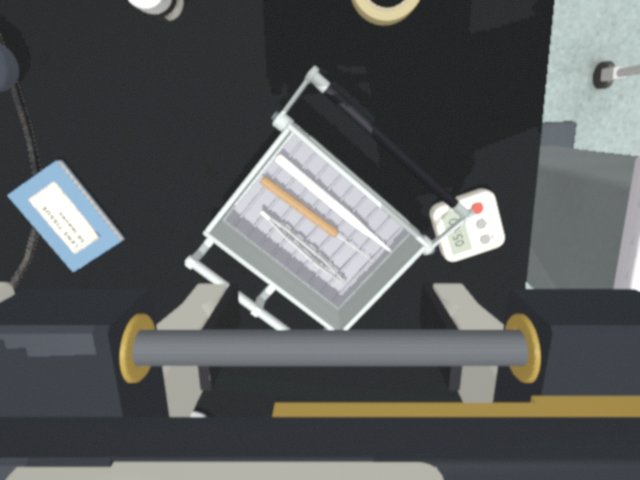

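Wrist view: rim corners are at px (288,122), (428,245), (340,333) and (210,235). The bail bar runs from (317,75) to (465,215), reaching over the timer. Now I'll fit the rim in depth.

```bash
cat > fit.py <<'E'
from h import *
from scipy.optimize import least_squares
def load(n):
    a=np.load(f"pics/{n}.npz");return cloud(a['d'],a)
def inv(p,q):
    c,s=np.cos(p[2]),np.sin(p[2]);d=q[:,:2]-p[:2]
    return np.c_[d@[c,s],d@[-s,c]]
def fitrect(q,p0,hx,hy,ox=0):
    def f(p):
        l=inv(p,q);a=abs(l[:,0]-ox)-hx;b=abs(l[:,1])-hy
        o=np.hypot(np.maximum(a,0),np.maximum(b,0))
        return o+np.minimum(np.maximum(a,b),0)
    r=least_squares(f,p0,loss='cauchy',f_scale=2,x_scale=[1,1,.01]);return r.x,np.median(abs(f(r.x))),len(q)
E
python3 - <<'E'
from fit import *
from workcell import r
m=r.camera_model("scene");S=cloud(np.load("pics/scene0.npy"),m)[0];W,u,v=load("w_case");W=W[v<285]
for nm,P in(("scene",S),("wrist",W)):
    k=(np.hypot(P[:,0]-492,P[:,1]+110)<130)
    q=P[k];h=q[(abs(q[:,2]-60)<12)]
    print(nm,np.histogram(q[:,2],range(40,90,3)))
    q=q[abs(q[:,2]-60)<4]
    p,e,n=fitrect(q,[492,-110,np.radians(-135)],63,83);print(p[:2].round(1),np.degrees(p[2]).round(2),e,n)
    l=inv(p,P)
    # rail & bail
    k=(abs(l[:,0]+89)<8)&(abs(l[:,1])<70)&(P[:,2]>60)&(P[:,2]<85);print('rail',k.sum(),np.median(l[k],0),np.percentile(P[k,2],[50,95]))
    k=(l[:,0]>80)&(l[:,0]<125)&(abs(l[:,1])<70)&(P[:,2]>35);print('bail',k.sum(),np.percentile(l[k,0],[10,50,90]),np.percentile(P[k,2],[10,50,90]))
    k=(abs(abs(l[:,1])-83)<2)&(abs(l[:,0])<50)&(abs(P[:,2]-60)<8);print('rim z',np.median(P[k,2]))
    k=(np.hypot(l[:,0],l[:,1])<400)&(abs(P[:,2])<8);print('bench z',np.median(P[k,2]))
E
```

```text
scene (array([180, 167, 215, 262, 175, 168, 187,  12,   5,  15,  77,  24,   0,
         0,   0,   0]), array([40, 43, 46, 49, 52, 55, 58, 61, 64, 67, 70, 73, 76, 79, 82, 85, 88]))
[ 503.2 -106.5] -133.35 1.2783022705518192 311
rail 97 [-89.66738314  -2.21444955] [72.24999878 73.60661629]
bail 134 [103.66758073 106.17951502 110.5493199 ] [47.03789555 50.5908886  52.5286056 ]
rim z 56.13191929541796
bench z -0.8365169503407515
wrist (array([ 451,  328,  531, 1745,  803,  362, 1869,   31,   14,   53,  200,
        106,    0,    0,    0,    0]), array([40, 43, 46, 49, 52, 55, 58, 61, 64, 67, 70, 73, 76, 79, 82, 85, 88]))
[ 503.7 -109.2] -133.42 1.096627106417273 2186
rail 269 [-87.25123212  56.16598796] [72.28044161 73.96912537]
bail 1831 [103.44737024 107.51112775 111.73037305] [49.02811093 51.22928615 52.58362097]
rim z 59.03129305172365
bench z -0.6950107084847446
```

Call:
servo_tool:
  increments:
    - [0, 2, 0, 0, 0, 0, 80]
    - [0, 4.5, 0, 0, 0, 0, 80]
    - [0, 7, 0, 0, 0, 0, 80]
    - [0, 9.5, 0, 0, 0, 0, 80]
    - [0, 12, 0, 0, 0, 0, 80]
    - [0, 14, 0, 0, 0, 0, 80]
    - [0, 14.5, 0, 0, 0, 0, 80]
    - [0, 14.5, 0, 0, 0, 0, 80]
    - [0, 14.5, 0, 0, 0, 0, 80]

```text
time: 3.48
tcp_pos: [491.4, 220.2, 221.2]
eef_rot: [-180.0, 0.0, -93.2]
force: [0.8, -0.4, 0.7]
gripper_width: 79.8
grip_force: 0.0
```

```bash
python3 look.py w_lid
```

```text
3.475 [491.4 220.2 221.2] [-1.7998e+02  1.0000e-02 -9.3190e+01] [ 45.    6.5 -13.9   0.  -69.6 -48.2] [ 0.8 -0.4  0.7]
```

View pics/w_lid.png

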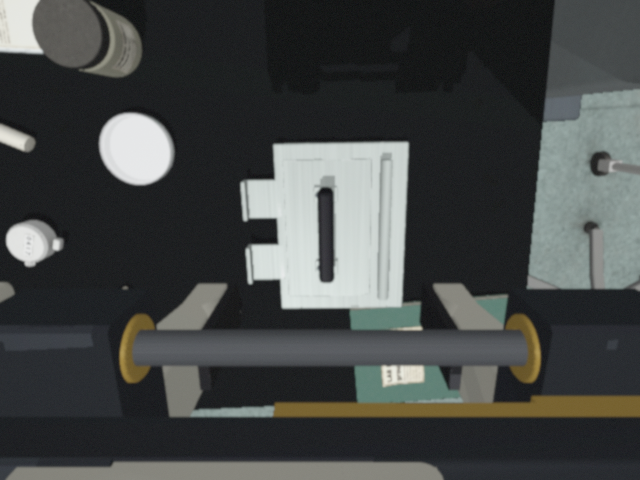

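The lid is fully visible: plate px (275-408, 142-307), tongues to the left at (260,200) and (265,262), grip block at (326,235), rib at (385,228).

```bash
python3 - <<'E'
from fit import *
W,u,v=load("w_lid")
b=cv2.imread("pics/w_lid.png").min(2)[v,u]
k=(v<312)&(u>225)&(u<425)&(v>130)
print('bench',np.median(W[(v<130)&(u>300)&(u<500)&(abs(W[:,2])<10),2]))
g=W[k&(W[:,2]>38)];g=g[g[:,2]>np.percentile(g[:,2],90)-5];rg=cv2.minAreaRect(g[:,:2].astype(np.float32));print('grip',len(g),rg,np.median(g[:,2]))
# mask of lid in image (bright), project to z=12 plane corners
im=cv2.imread("pics/w_lid.png");mk=((im.min(2)>110)*255).astype(np.uint8);mk[:, :225]=0;mk[:,425:]=0;mk[312:]=0;mk[:130]=0
pl=W[k&(b>110)&(abs(W[:,2]-11)<5)]
print('plate z',np.median(pl[:,2]))
c=rg[0]
# fill-based fit: maximise boundary agreement using local extents
th=np.radians(177)
for it in range(4):
    p=[*c,th];l=inv(p,pl)  # grip-centred lid coords
    out=[]
    A=[];
    # edge lines: +x edge x(y); and -y/+y edges
    ys=np.arange(-75,76,10);xe=[l[abs(l[:,1]-y)<5,0].max() for y in ys];s1=np.polyfit(ys,xe,1)
    xs=np.arange(-40,75,10);yp=[l[abs(l[:,0]-x)<5,1].max() for x in xs];ym=[l[abs(l[:,0]-x)<5,1].min() for x in xs]
    s2=np.polyfit(xs,yp,1);s3=np.polyfit(xs,ym,1)
    t=l[abs(abs(l[:,1])-35)<15]
    d=(-s1[0]+s2[0]+s3[0])/3
    print(np.degrees(th).round(2),'xedge',s1.round(3),'y+',s2.round(3),'y-',s3.round(3),'lipx',t[:,0].min())
    th+=d
rb=W[k&(W[:,2]>21)&(W[:,2]<30)];l=inv([*c,th],rb);rb=l[l[:,0]>40];print('rib',len(rb),np.polyfit(rb[:,1],rb[:,0],1),np.median(rb,0))
E
```

```text
bench -0.6764418553291591
grip 384 ((492.9171447753906, 215.65074157714844), (13.247801780700684, 84.57332611083984), 85.83020782470703) 263.52991355954134
plate z 11.92947456178345Traceback (most recent call last):
  File "<stdin>", line 19, in <module>
    return umr_maximum(a, axis, None, out, keepdims, initial, where)
ValueError: zero-size array to reduction operation maximum which has no identity
```

```bash
python3 - <<'E'
from fit import *
W,u,v=load("w_lid")
b=cv2.imread("pics/w_lid.png").min(2)[v,u]
k=(v<312)&(u>225)&(u<425)&(v>130)&(W[:,2]<60)
g=W[k&(W[:,2]>42)];rg=cv2.minAreaRect(g[:,:2].astype(np.float32));print('grip',len(g),rg,np.median(g[:,2]),np.median(g,0))
pl=W[k&(b>100)&(abs(W[:,2]-11)<6)]
c=rg[0];th=np.radians(176)
for it in range(4):
    l=inv([*c,th],pl)
    e=lambda a,lo,hi,f,o:[f(x) for q in a for x in [l[abs(l[:,o]-q)<5,1-o]] if len(x)]
    ys=[y for y in np.arange(-75,76,10) if (abs(l[:,1]-y)<5).any()];s1=np.polyfit(ys,e(ys,0,0,np.max,1),1)
    xs=[x for x in np.arange(-40,75,10) if (abs(l[:,0]-x)<5).any()];s2=np.polyfit(xs,e(xs,0,0,np.max,0),1);s3=np.polyfit(xs,e(xs,0,0,np.min,0),1)
    t=l[abs(abs(l[:,1])-35)<15]
    print(np.degrees(th).round(2),'xedge',s1.round(3),'y+',s2.round(3),'y-',s3.round(3),'lipx',t[:,0].min())
    th+=(-s1[0]+s2[0]+s3[0])/3
rb=W[k&(W[:,2]>21)&(W[:,2]<30)];l=inv([*c,th],rb);rb=l[l[:,0]>40];print('rib',len(rb),np.polyfit(rb[:,1],rb[:,0],1),np.median(rb,0))
E
```

```text
grip 1206 ((497.3082275390625, 255.5592803955078), (93.62399291992188, 14.8034086227417), 86.879150390625) 43.939333927736556 [497.27109474 252.65502203  43.93933393]
176.0 xedge [-2.5000e-02  8.3711e+01] y+ [2.5000e-02 9.0769e+01] y- [-2.9000e-02 -9.1838e+01] lipx -82.54982200182222
176.39 xedge [-1.8000e-02  8.3698e+01] y+ [1.8000e-02 9.0749e+01] y- [-3.5000e-02 -9.1794e+01] lipx -82.23025946734671
176.42 xedge [-1.8000e-02  8.3697e+01] y+ [1.8000e-02 9.0747e+01] y- [-3.5000e-02 -9.1827e+01] lipx -82.20680811563464
176.43 xedge [-1.7000e-02  8.3697e+01] y+ [1.8000e-02 9.0747e+01] y- [-3.5000e-02 -9.1827e+01] lipx -82.2009121393567
rib 1557 [-1.86043881e-02  6.03582222e+01] [60.08413747  7.37871058]
```

Lid: grip at (497.3, 255.4), yaw about 177.3°. The edge, rib and plate distances match the given sizes. Now the grasp.

Call:
servo_tool:
  increments:
    - [0.25, 1.35, -2, 0, 0, 0.05, 40]
    - [0.25, 1.35, -4.2, 0, 0, 0.05, 40]
    - [0.25, 1.35, -6, 0, 0, 0.05, 40]
    - [0.25, 1.35, -7.2, 0, 0, 0.05, 40]
    - [0.25, 1.35, -7.9, 0, 0, 0.05, 40]
    - [0.25, 1.35, -8.15, 0, 0, 0.05, 40]
    - [0.25, 1.35, -8.15, 0, 0, 0.05, 40]
    - [0.25, 1.35, -8.15, 0, 0, 0.05, 5]
    - [0.25, 1.35, -8.15, 0, 0, 0.05, 5]
    - [0.25, 1.35, -8.15, 0, 0, 0.05, 5]
    - [0.25, 1.35, -8.15, 0, 0, 0.05, 5]
  force: 50

```text
time: 4.9
tcp_pos: [497.4, 255.5, 17.2]
eef_rot: [-180.0, 0.0, -92.7]
force: [0.3, -0.4, -0.3]
gripper_width: 6.9
grip_force: 0.0
```

```bash
python3 look.py w_grip; python3 - <<'E'
from fit import *
W,u,v=load("w_case")
k=(np.hypot(W[:,0]-503,W[:,1]+109)<140)&(v<280);W=W[k]
# select rim and rail points by current estimate
p=np.array([503.7,-109.2,np.radians(-133.4)])
for it in range(5):
    l=inv(p,W);z=W[:,2]
    rim=W[(abs(z-59)<3)&(np.maximum(abs(abs(l[:,0])-63)*(abs(l[:,1])<83),0)<6)&(abs(l[:,0])<70)&(abs(l[:,1])<90)&((abs(abs(l[:,0])-63)<6)|(abs(abs(l[:,1])-83)<6))]
    rl=W[(abs(l[:,0]+89)<9)&(z>65)&(z<80)&(abs(l[:,1])<85)]
    def f(q):
        a=inv(q,rim);A=abs(a[:,0])-63;B=abs(a[:,1])-83
        e=np.where(np.maximum(A,B)>-8,np.where(abs(A)<abs(B),A,B),np.maximum(A,B))
        return np.r_[e,3*(inv(q,rl)[:,0]+89)*0]
    p=least_squares(f,p,loss='cauchy',f_scale=1.5,x_scale=[1,1,.01]).x
    l=inv(p,rim);
    g=lambda c:(np.median(c).round(2),len(c))
    print(p[:2].round(2),np.degrees(p[2]).round(2),'x+',g(l[(abs(l[:,0]-63)<5)&(abs(l[:,1])<75),0]),'x-',g(l[(abs(l[:,0]+63)<5)&(abs(l[:,1])<75),0]),'y+',g(l[(abs(l[:,1]-83)<5)&(abs(l[:,0])<55),1]),'y-',g(l[(abs(l[:,1]+83)<5)&(abs(l[:,0])<55),1]),'rail',g(inv(p,rl)[:,0]))
E
```

```text
4.9 [497.4 255.5  17.2] [-1.7999e+02  2.0000e-02 -9.2700e+01] [ 47.2  19.8 -26.3   0.  -43.9 -50. ] [ 0.3 -0.4 -0.3]
[ 504.11 -109.61] -133.64 x+ (np.float64(62.82), 758) x- (np.float64(-62.5), 342) y+ (np.float64(83.32), 244) y- (np.float64(-84.13), 68) rail (np.float64(-87.58), 339)
[ 504.22 -109.71] -133.67 x+ (np.float64(62.83), 756) x- (np.float64(-62.54), 343) y+ (np.float64(83.45), 164) y- (np.float64(-84.15), 80) rail (np.float64(-87.61), 339)
[ 504.23 -109.72] -133.67 x+ (np.float64(62.83), 756) x- (np.float64(-62.55), 343) y+ (np.float64(83.53), 142) y- (np.float64(-84.07), 88) rail (np.float64(-87.61), 339)
[ 504.23 -109.72] -133.67 x+ (np.float64(62.83), 756) x- (np.float64(-62.55), 343) y+ (np.float64(83.53), 141) y- (np.float64(-84.07), 88) rail (np.float64(-87.61), 339)
[ 504.23 -109.72] -133.67 x+ (np.float64(62.83), 756) x- (np.float64(-62.55), 343) y+ (np.float64(83.53), 141) y- (np.float64(-84.07), 88) rail (np.float64(-87.61), 339)
```

View pics/w_grip.png

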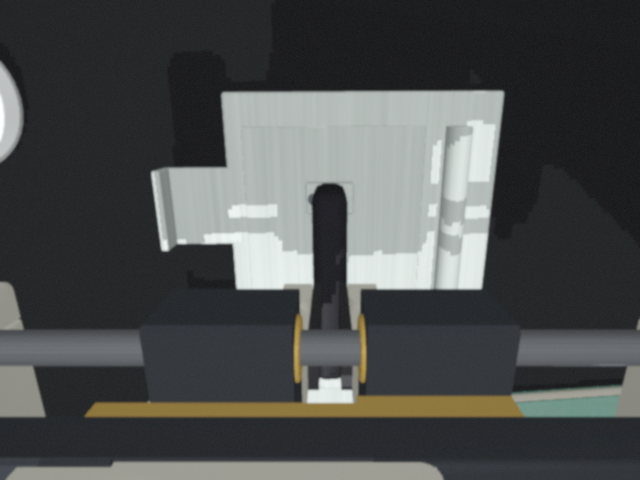

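Call:
servo_tool:
  increments:
    - [0, 0, 0, 0, 0, 0, 5]
    - [0, 0, 0, 0, 0, 0, 5]
  force: 50

```text
time: 5.2
tcp_pos: [497.3, 255.4, 17.0]
eef_rot: [180.0, -0.0, -92.7]
force: [-0.4, -0.8, 0.6]
gripper_width: 5.2
grip_force: 0.0
```

```bash
python3 - <<'E'
from workcell import r
s=r.read_state();print(s['gripper_width'],s['grip_force'],s['force'])
E
```

```text
5.230488859785237 0.0 [-0.3952581  -0.83431138  0.6112264 ]
```

```bash
python3 look.py w_grip2; python3 - <<'E'
import cv2,numpy as np
from fit import *
a=[cv2.resize(cv2.imread(f"pics/{n}.png")[170:430,250:410],None,fx=2.3,fy=2.3,interpolation=3) for n in("w_grip","w_grip2")]
cv2.imwrite("pics/cmp.png",np.clip(np.hstack(a)*1.8,0,255).astype(np.uint8))
W,u,v=load("w_grip2")
for row in(200,240,270,290,310,330,360,385):
    print(row,[(int(c),W[(v==row)&(u==c)].round(0).tolist()) for c in (300,318,330,345,360)])
E
```

```text
5.2 [497.3 255.4  17. ] [ 1.800e+02 -1.000e-02 -9.271e+01] [ 47.2  19.8 -26.3   0.  -43.9 -50. ] [-0.4 -0.8  0.6]
200 [(300, [[510.0, 216.0, 13.0]]), (318, [[500.0, 210.0, 43.0]]), (330, [[495.0, 210.0, 43.0]]), (345, [[488.0, 211.0, 40.0]]), (360, [[480.0, 217.0, 12.0]])]
240 [(300, [[512.0, 237.0, 13.0]]), (318, [[501.0, 228.0, 43.0]]), (330, [[496.0, 228.0, 43.0]]), (345, [[489.0, 229.0, 41.0]]), (360, [[480.0, 239.0, 12.0]])]
270 [(300, [[513.0, 254.0, 13.0]]), (318, [[502.0, 243.0, 42.0]]), (330, [[496.0, 242.0, 45.0]]), (345, [[490.0, 244.0, 40.0]]), (360, [[481.0, 256.0, 11.0]])]
290 [(300, [[503.0, 216.0, 123.0]]), (318, [[502.0, 245.0, 59.0]]), (330, [[497.0, 252.0, 44.0]]), (345, [[490.0, 244.0, 63.0]]), (360, [[488.0, 216.0, 124.0]])]
310 [(300, [[502.0, 216.0, 133.0]]), (318, [[501.0, 245.0, 78.0]]), (330, [[497.0, 263.0, 44.0]]), (345, [[491.0, 246.0, 76.0]]), (360, [[489.0, 217.0, 134.0]])]
330 [(300, [[502.0, 220.0, 136.0]]), (318, [[498.0, 223.0, 130.0]]), (330, [[496.0, 224.0, 129.0]]), (345, [[492.0, 223.0, 131.0]]), (360, [[489.0, 219.0, 138.0]])]
360 [(300, [[502.0, 225.0, 139.0]]), (318, [[498.0, 227.0, 136.0]]), (330, [[496.0, 227.0, 136.0]]), (345, [[493.0, 228.0, 135.0]]), (360, [[489.0, 225.0, 139.0]])]
385 [(300, [[502.0, 231.0, 139.0]]), (318, [[502.0, 262.0, 98.0]]), (330, [[501.0, 329.0, 12.0]]), (345, [[492.0, 263.0, 98.0]]), (360, [[490.0, 230.0, 142.0]])]
```

View pics/cmp.png

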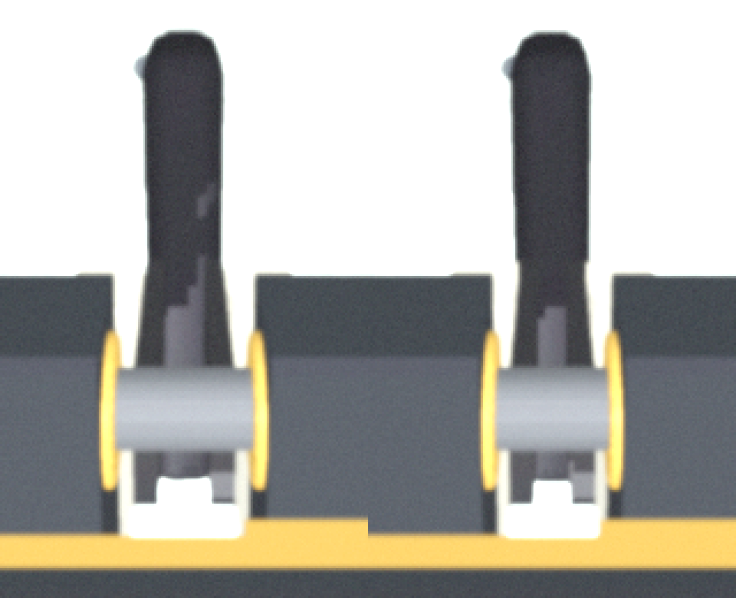

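Call:
servo_tool:
  increments:
    - [0, 0, 0, 0, 0, 0, 0]
    - [0, 0, 0, 0, 0, 0, 0]
    - [0, 0, 0, 0, 0, 0, 0]
  force: 50

```text
time: 5.62
tcp_pos: [497.3, 255.4, 17.0]
eef_rot: [180.0, -0.0, -92.7]
force: [0.6, 0.5, -0.2]
gripper_width: 0.4
grip_force: 0.0
```

```bash
python3 - <<'E'
import cv2,numpy as np
from workcell import r
a=[]
im,d=r.get_image("scene");a.append(cv2.resize(im[230:390,210:370],(400,400),interpolation=3))
im,d2=r.get_image("side");a.append(cv2.resize(im[200:320,170:290],(400,400),interpolation=3))
np.save("pics/scene1.npy",d)
cv2.imwrite("pics/grip_ext.png",np.hstack(a))
E
```

```text
(no output)
```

View pics/grip_ext.png

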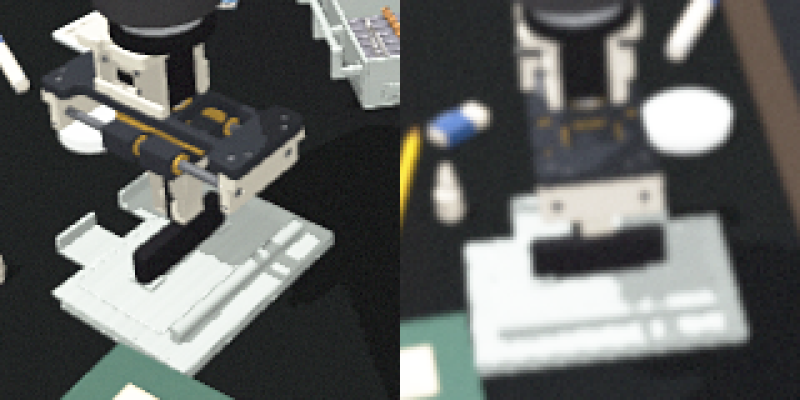

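```bash
python3 - <<'E'
from fit import *
for n,p,e in(("w_lid",[491.4,220.2,221.2],[180,0,-93.19]),("w_case",[490.4,-138,218.5],[179.79,0,-92.89])):
    W,u,v=load(n);T=R.from_euler('xyz',e,degrees=True).inv().apply(W-np.array(p))
    k=(abs(T[:,0])<40)&(abs(T[:,1])<80)&(T[:,2]<60)
    t=T[k];print(n,len(t));h,ed=np.histogram(t[:,2],range(-160,61,10));print(dict(zip(ed[:-1].tolist(),h.tolist())))
    f=t[(t[:,2]>-70)];print('tips',f[:,2].max(),f[np.argsort(-f[:,2])[:5]].round(0).tolist())
E
```

```text
w_lid 102970
{-160: 0, -150: 22405, -140: 18512, -130: 26317, -120: 22692, -110: 4327, -100: 1335, -90: 1423, -80: 1401, -70: 1377, -60: 1524, -50: 1269, -40: 388, -30: 0, -20: 0, -10: 0, 0: 0, 10: 0, 20: 0, 30: 0, 40: 0, 50: 0}
tips -34.350486102169505 [[6.0, -40.0, -34.0], [-2.0, 40.0, -34.0], [-7.0, 40.0, -34.0], [10.0, 41.0, -34.0], [6.0, -40.0, -34.0]]
w_case 102997
{-160: 0, -150: 22661, -140: 18321, -130: 26313, -120: 22726, -110: 4270, -100: 1323, -90: 1425, -80: 1413, -70: 1382, -60: 1513, -50: 1282, -40: 368, -30: 0, -20: 0, -10: 0, 0: 0, 10: 0, 20: 0, 30: 0, 40: 0, 50: 0}
tips -33.66000552621732 [[-1.0, -41.0, -34.0], [-9.0, -40.0, -34.0], [-7.0, 40.0, -34.0], [-8.0, -40.0, -34.0], [-4.0, -40.0, -35.0]]
```

The wrist depth shows the fingertips about 34 mm behind the reported TCP, at tool z = -34, centred in x and y. That puts the tips at z ≈ 51, above the block (45), which explains the empty grasp. I'll check this against the scene depth before going lower.

```bash
python3 - <<'E'
from fit import *
from workcell import r
P,u,v=cloud(np.load("pics/scene1.npy"),r.camera_model("scene"))
T=R.from_euler('xyz',[180,0,-92.7],degrees=True).inv().apply(P-np.array([497.3,255.4,17]))
k=(abs(T[:,0]-0)<9)&(abs(T[:,1])<30)&(T[:,2]>-110)&(T[:,2]<30)
h,e=np.histogram(T[k,2],range(-110,31,5));print(dict(zip(e[:-1].tolist(),h.tolist())))
k=(abs(T[:,0])<14)&(abs(T[:,1])<25)&(T[:,2]>-80)&(T[:,2]<-22)
print([t.round(0).tolist() for t in T[k][np.argsort(T[k][:,2])][::max(1,k.sum()//25)]])
s=r.read_state();print(s['tcp_pos'],s['joints'])
W,u,v=load("w_lid");T=R.from_euler('xyz',[180,0,-93.19],degrees=True).inv().apply(W-np.array([491.4,220.2,221.2]))
for sg in(1,-1):
    k=(T[:,2]>-60)&(T[:,2]<0)&(abs(T[:,0])<20)&(T[:,1]*sg>20)&(T[:,1]*sg<80);t=T[k];print(np.percentile(t,[1,50,99],axis=0).round(1).tolist())
E
```

```text
{-110: 0, -105: 0, -100: 0, -95: 0, -90: 0, -85: 3, -80: 5, -75: 11, -70: 11, -65: 8, -60: 19, -55: 12, -50: 14, -45: 10, -40: 7, -35: 1, -30: 19, -25: 16, -20: 14, -15: 11, -10: 14, -5: 11, 0: 51, 5: 33, 10: 0, 15: 0, 20: 0, 25: 0}
[[-13.0, 15.0, -80.0], [-13.0, -4.0, -76.0], [-12.0, 8.0, -74.0], [-12.0, 5.0, -72.0], [-6.0, 20.0, -71.0], [4.0, 18.0, -68.0], [-12.0, 10.0, -67.0], [-11.0, 16.0, -65.0], [-9.0, -6.0, -64.0], [2.0, 17.0, -61.0], [-5.0, 18.0, -59.0], [-9.0, 1.0, -57.0], [-9.0, -1.0, -56.0], [-1.0, 17.0, -54.0], [2.0, 16.0, -52.0], [-8.0, -0.0, -51.0], [6.0, 15.0, -49.0], [-11.0, -1.0, -48.0], [4.0, 16.0, -46.0], [-5.0, 16.0, -44.0], [-11.0, 9.0, -43.0], [-11.0, 17.0, -41.0], [-11.0, 6.0, -38.0], [-7.0, -1.0, -28.0], [1.0, 8.0, -26.0], [9.0, 5.0, -25.0], [9.0, 7.0, -23.0]]
[497.34942362 255.3803142   17.02647174] [ 4.72428287e+01  1.97865574e+01 -2.63072433e+01 -6.38786407e-04
 -4.39049438e+01 -4.99532676e+01]
[[-7.3, 39.9, -59.7], [10.3, 43.8, -49.5], [12.2, 55.6, -35.3]]
[[-7.5, -55.4, -59.7], [10.4, -43.7, -49.5], [12.3, -39.8, -35.3]]
```

Both cameras agree, with the tip gap at tool z -34 to -36. I'll open and go 33 mm lower.

Call:
servo_tool:
  increments:
    - [0, 0, 0, 0, 0, 0, 42]
    - [0, 0, 0, 0, 0, 0, 42]
    - [0, 0, 0, 0, 0, 0, 42]
    - [0, 0, -0.5, 0, 0, 0, 42]
    - [0, 0, -1, 0, 0, 0, 42]
    - [0, 0, -1.32, 0, 0, 0, 42]
    - [0, 0, -1.32, 0, 0, 0, 5]
    - [0, 0, -1.32, 0, 0, 0, 5]
    - [0, 0, -1.32, 0, 0, 0, 5]
    - [0, 0, -1.32, 0, 0, 0, 5]
  force: 50

```text
time: 6.98
tcp_pos: [497.6, 255.6, -15.6]
eef_rot: [-180.0, 0.0, -92.7]
force: [-0.4, -1.4, 1.2]
gripper_width: 15.9
grip_force: 50.0
```

Gripped: width 15.9 mm, 50 N. Next I'll plan the lid's path through a pre-hook pose.

```bash
cat > plan.py <<'E'
from h import *
C=np.array([503.8,-108.5,0.]);PSI=-133.5
DY=1.2   # assumed half of wrist-camera bias in world y at the grasp
T0p=np.array([497.34,255.38,-15.99]);T0R=R.from_euler('xyz',[180,0,-92.7],degrees=True)
L0R=R.from_euler('z',177.3,degrees=True);L0p=np.array([497.34,255.38+DY,0])+L0R.apply([14,0,0])
HR=T0R.inv()*L0R;Hp=T0R.inv().apply(L0p-T0p)       # lid in tool
def lidpose(rx,rz,th,dy=0,C=None,PSI=None):
    """lid world pose with the rail axis at (rx,rz) of the lid's frame, tilt th"""
    C=globals()['C'] if C is None else C; PSI=globals()['PSI'] if PSI is None else PSI
    t=np.radians(th);x=-89-(rx*np.cos(t)-rz*np.sin(t));z=70-(rx*np.sin(t)+rz*np.cos(t))
    Rz=R.from_euler('z',PSI,degrees=True);return C+Rz.apply([x,dy,z]),Rz*R.from_euler('y',-th,degrees=True)
def tool(lp,lR):
    tR=lR*HR.inv();return lp-tR.apply(Hp),tR
def row(a,b): return rowcalc(a[0],a[1],b[0],b[1]).tolist()
E
python3 - <<'E'
from plan import *
t0=(T0p,T0R);pre=lidpose(-150,30,45);a=tool(*pre);print('pre lid',pre[0].round(1),'tool',a[0].round(1),a[1].as_euler('xyz',degrees=True).round(1))
print('full',row(t0,a))
rv=(a[1]*T0R.inv()).as_rotvec();up=np.array([497.34,255.38,150])
n=8
for i in range(n+1):
    f=i/n;print(row(t0,(up+(a[0]+[0,0,10*0]-up)*f,R.from_rotvec(rv*f)*T0R)))
b=tool(*lidpose(-89,30,45));c=tool(*lidpose(-89,18,45));print('A',b[0].round(1),row(a,b),'B',row(b,c))
for th in(35,25,15,5,0):print(th,row(c,tool(*lidpose(-89,18,th))))
E
```

```text
pre lid [ 477.5 -136.3  154.9] tool [ 477.4 -138.1  133.6] [135.    0.  -43.5]
full [-0.798, -15.739, 5.984, -2.161, 5.376, 5.823]
[0.0, 0.0, 6.64, 0.0, 0.0, 0.0]
[-0.1, -1.967, 6.558, -0.27, 0.672, 0.728]
[-0.2, -3.935, 6.476, -0.54, 1.344, 1.456]
[-0.299, -5.902, 6.394, -0.81, 2.016, 2.184]
[-0.399, -7.869, 6.312, -1.081, 2.688, 2.911]
[-0.499, -9.837, 6.23, -1.351, 3.36, 3.639]
[-0.599, -11.804, 6.148, -1.621, 4.032, 4.367]
[-0.699, -13.771, 6.066, -1.891, 4.704, 5.095]
[-0.798, -15.739, 5.984, -2.161, 5.376, 5.823]
A [ 507.1 -106.8   90.5] [1.188, 1.252, -1.725, 0.0, 0.0, 0.0] B [0.234, 0.246, 0.339, 0.0, 0.0, 0.0]
35 [-0.106, -0.112, -0.553, 0.907, -0.86, 0.0]
25 [-0.145, -0.153, -1.124, 1.813, -1.721, 0.0]
15 [-0.115, -0.121, -1.696, 2.72, -2.581, 0.0]
5 [-0.016, -0.017, -2.251, 3.627, -3.442, 0.0]
0 [0.057, 0.06, -2.518, 4.08, -3.872, 0.0]
```

Call:
servo_tool:
  increments:
    - [0, 0, 1, 0, 0, 0, 5]
    - [0, 0, 3, 0, 0, 0, 5]
    - [0, 0, 5, 0, 0, 0, 5]
    - [0, -0.5, 6.6, 0, 0, 0, 5]
    - [-0.1, -2, 7, -0.27, 0.67, 0.73, 5]
    - [-0.2, -3.93, 7, -0.54, 1.34, 1.46, 5]
    - [-0.3, -5.9, 7, -0.81, 2.02, 2.18, 5]
    - [-0.4, -7.87, 7, -1.08, 2.69, 2.91, 5]
    - [-0.5, -9.84, 7, -1.35, 3.36, 3.64, 5]
    - [-0.6, -11.8, 7, -1.62, 4.03, 4.37, 5]
    - [-0.7, -13.77, 7, -1.89, 4.7, 5.1, 5]
    - [-0.76, -15, 7, -2.05, 5.1, 5.5, 5]
    - [-0.8, -15.74, 6.5, -2.16, 5.38, 5.82, 5]
    - [-0.8, -15.74, 6, -2.16, 5.38, 5.82, 5]
    - [-0.8, -15.74, 6, -2.16, 5.38, 5.82, 5]
    - [-0.8, -15.74, 6, -2.16, 5.38, 5.82, 5]

```text
time: 8.98
tcp_pos: [478.0, -137.4, 134.3]
eef_rot: [135.1, -0.0, -43.5]
force: [0.5, 0.4, -4.3]
gripper_width: 15.3
grip_force: 50.0
```

```bash
python3 look.py w_pre; python3 - <<'E'
import cv2,numpy as np
from workcell import r
im,d=r.get_image("scene");np.save("pics/scene2.npy",d);cv2.imwrite("pics/scene2.png",im)
a=cv2.resize(im[170:330,300:460],(400,400),interpolation=3)
b=cv2.resize(cv2.imread("pics/w_pre.png"),(400,300));b=cv2.copyMakeBorder(b,0,100,0,0,0)
cv2.imwrite("pics/pre.png",np.hstack([a,b]))
E
```

```text
8.975 [ 478.  -137.4  134.3] [ 1.3506e+02 -5.0000e-02 -4.3510e+01] [ 21.8  29.5 -16.7  17.2 -86.2  16.8] [ 0.5  0.4 -4.3]
```

View pics/pre.png

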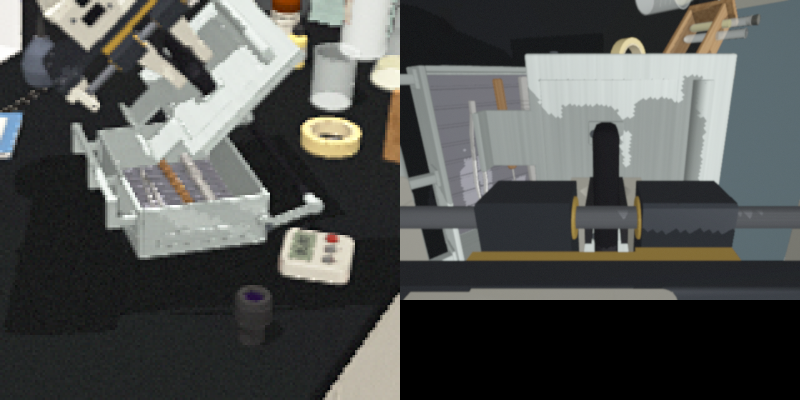

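Lid is held, tilted 45° above the case, with rail and rim visible in both views. Now I'll measure the lid and case errors against the plan in each camera.

```bash
cat > chk.py <<'E'
from plan import *
from fit import load,fitrect,inv
from workcell import r
def meas(P,tp,tR,name):
    lR=tR*HR;lp=tp+tR.apply(Hp);l=lR.inv().apply(P-lp)
    k=(abs(l[:,0])<110)&(abs(l[:,1])<105)&(l[:,2]>-2)&(l[:,2]<50)
    l=l[k];pl=l[abs(l[:,2]-12)<5]
    pz=pl[(abs(pl[:,1])<85)&(pl[:,0]>-60)&(pl[:,0]<64)]
    A=np.c_[pz[:,:2],np.ones(len(pz))];co=np.linalg.lstsq(A,pz[:,2]-12,rcond=None)[0]
    print(name,'plate n',len(pz),'dz',np.median(pz[:,2]-12).round(2),'slopes deg',np.degrees(co[:2]).round(2))
    def edge(o,sg,lo,hi):
        q=pl;c=np.arange(lo,hi,8);e=[]
        for x in c:
            s=q[(abs(q[:,o]-x)<4),1-o]*sg
            e.append(np.sort(s)[-3:].mean() if len(s)>5 else np.nan)
        e=np.array(e);ok=~np.isnan(e)
        if ok.sum()<4:return None
        f=np.polyfit(c[ok],e[ok],1);return (np.median(e[ok]).round(1),np.degrees(f[0]).round(1),int(ok.sum()))
    print('  y+ edge(91)',edge(0,1,-55,65),'y-(91)',edge(0,-1,-55,65),'x+(70)',edge(1,1,-80,85),)
    t=pl[(abs(abs(pl[:,1])-35)<26)&(pl[:,0]<-70)]
    for s in(1,-1):
        q=t[t[:,1]*s>0]
        if len(q)>10: print('  tongue',s*35,'y',np.percentile(q[:,1],[3,97]).round(1),n:=len(q))
    rb=l[(l[:,2]>23)&(l[:,2]<30)&(abs(l[:,0]-47)<12)];print('  rib(47)',len(rb),np.median(rb[:,0]).round(1) if len(rb) else None, np.percentile(rb[:,1],[2,98]).round(1) if len(rb) else None)
    w=P[(np.hypot(P[:,0]-C[0],P[:,1]-C[1])<125)&(abs(P[:,2]-59)<3)]
    c=inv([C[0],C[1],np.radians(PSI)],w)
    for nm,o,sg,h,ot in(('x+',0,1,63,70),('x-',0,-1,63,70),('y+',1,1,83,50),('y-',1,-1,83,50)):
        s=c[(abs(c[:,o]*sg-h)<6)&(abs(c[:,1-o])<ot)]
        if len(s)>15:
            f=np.polyfit(s[:,1-o],s[:,o],1);print('  rim',nm,len(s),np.median(s[:,o]).round(1),np.degrees(f[0]).round(1))
    c=inv([C[0],C[1],np.radians(PSI)],P);k=(abs(c[:,0]+89)<8)&(abs(c[:,1])<78)&(P[:,2]>67)&(P[:,2]<78)
    if k.sum()>15:print('  rail',k.sum(),np.median(c[k,0]).round(1),np.degrees(np.polyfit(c[k,1],c[k,0],1)[0]).round(1),np.percentile(P[k,2],90).round(1))
E
python3 - <<'E'
from chk import *
tp=np.array([477.34,-138.12,134.01]);tR=R.from_euler('xyz',[135,0,-43.5],degrees=True)
meas(cloud(np.load("pics/scene2.npy"),r.camera_model("scene"))[0],tp,tR,'scene')
W,u,v=load("w_pre");meas(W[(v<285)],tp,tR,'wrist')
meas(cloud(np.load("pics/scene0.npy"),r.camera_model("scene"))[0],T0p,T0R,'scene at pick')
W,u,v=load("w_lid");meas(W[(v<285)],T0p,T0R,'wrist at pick')
E
```

```text
scene plate n 1276 dz 0.85 slopes deg [-0.47  0.03]
  y+ edge(91) (np.float64(81.5), np.float64(32.6), 15) y-(91) (np.float64(92.0), np.float64(-0.3), 15) x+(70) (np.float64(66.7), np.float64(0.1), 21)
  tongue 35 y [14.2 52.4] 97
  tongue -35 y [-55.  -15.8] 118
  rib(47) 146 46.1 [-74.2  72.2]
  rim x+ 44 62.2 -0.5
  rim x- 55 -63.8 0.1
  rim y+ 30 80.3 -0.2
  rim y- 73 -85.5 0.2
  rail 108 -90.5 -0.2 73.7
wrist plate n 43330 dz 0.44 slopes deg [-0.46 -0.53]
  y+ edge(91) (np.float64(91.8), np.float64(0.2), 15) y-(91) (np.float64(-7.0), np.float64(-8.1), 15) x+(70) (np.float64(69.0), np.float64(0.2), 10)
  tongue 35 y [17.6 55.1] 5773
  rib(47) 4119 45.0 [14.  74.9]
  rim x- 1622 -62.8 -0.1
  rim y+ 1132 83.0 0.2
  rail 328 -85.8 4.2 73.2
scene at pick plate n 2676 dz -0.15 slopes deg [-0.31  0.01]
  y+ edge(91) (np.float64(89.3), np.float64(0.6), 15) y-(91) (np.float64(91.9), np.float64(9.1), 15) x+(70) (np.float64(70.2), np.float64(-0.3), 21)
  tongue 35 y [14.4 52.1] 185
  tongue -35 y [-55.4 -16.5] 210
  rib(47) 294 48.8 [-73.8  70.5]
  rim x+ 58 61.7 -0.2
  rim x- 52 -64.0 0.1
  rim y+ 56 80.8 1.1
  rim y- 69 -84.5 0.1
  rail 108 -90.5 -0.2 73.5
wrist at pick plate n 12701 dz 0.19 slopes deg [-0.36 -0.19]
  y+ edge(91) (np.float64(91.7), np.float64(0.1), 15) y-(91) (np.float64(60.3), np.float64(-20.3), 15) x+(70) (np.float64(69.2), np.float64(-0.1), 19)
  tongue 35 y [17. 55.] 961
  tongue -35 y [-52.8 -14.5] 840
  rib(47) 1248 46.4 [-52.3  73.6]
```

Scene and wrist agree: shift the lid about -1.2 mm along case y, with x and z errors cancelling. Slide the lip under the rail.

Call:
servo_tool:
  increments:
    - [0.2, 0.24, -0.35, 0, 0, 0, 5]
    - [0.5, 0.57, -0.78, 0, 0, 0, 5]
    - [0.8, 0.9, -1.22, 0, 0, 0, 5]
    - [0.93, 1.05, -1.41, 0, 0, 0, 5]
    - [1.04, 1.16, -1.56, 0, 0, 0, 5]
    - [1.04, 1.16, -1.56, 0, 0, 0, 5]

```text
time: 9.82
tcp_pos: [503.4, -109.0, 94.8]
eef_rot: [134.9, 0.0, -43.5]
force: [0.3, 0.2, -3.6]
gripper_width: 15.6
grip_force: 50.0
```

Call:
servo_tool:
  increments:
    - [0.06, 0.065, -0.09, 0, 0, 0, 5]
    - [0.12, 0.13, -0.17, 0, 0, 0, 5]
    - [0.12, 0.13, -0.17, 0, 0, 0, 5]
    - [0.2, 0.21, -0.06, 0, 0, 0, 5]
    - [0.28, 0.295, 0.06, 0, 0, 0, 5]
    - [0.35, 0.375, 0.17, 0, 0, 0, 5]
    - [0.35, 0.375, 0.17, 0, 0, 0, 5]

```text
time: 10.7
tcp_pos: [512.5, -99.5, 99.5]
eef_rot: [135.0, -0.0, -43.5]
force: [-0.1, -0.1, -3.3]
gripper_width: 16.0
grip_force: 50.0
```

```bash
python3 look.py w_hook; python3 - <<'E'
import cv2,numpy as np
from chk import *
im,d=r.get_image("scene");np.save("pics/scene3.npy",d);cv2.imwrite("pics/scene3.png",im)
tp=np.array([512.1,-96.6,99.2]);tR=R.from_euler('xyz',[135,0,-43.5],degrees=True)
meas(cloud(d,r.camera_model("scene"))[0],tp,tR,'scene')
W,u,v=load("w_hook");meas(W[(v<285)],tp,tR,'wrist')
E
```

```text
10.7 [512.5 -99.5  99.5] [ 1.350e+02 -2.000e-02 -4.352e+01] [ 23.8  34.7 -12.   15.9 -86.2  15.4] [-0.1 -0.1 -3.3]
scene plate n 1255 dz -1.6 slopes deg [-0.36  0.02]
  y+ edge(91) (np.float64(80.0), np.float64(35.1), 15) y-(91) (np.float64(89.6), np.float64(-0.1), 15) x+(70) (np.float64(68.6), np.float64(-0.5), 21)
  tongue 35 y [15.9 56.3] 67
  tongue -35 y [-54.1 -13.1] 78
  rib(47) 87 48.0 [-70.3  69.9]
  rim x+ 54 61.8 -0.4
  rim x- 22 -63.9 0.0
  rim y- 71 -84.7 0.3
  rail 127 -90.2 -0.1 73.8
wrist plate n 41643 dz -1.61 slopes deg [-0.33 -0.49]
  y+ edge(91) (np.float64(94.2), np.float64(0.2), 15) y-(91) (np.float64(-9.2), np.float64(-8.1), 15) x+(70) (np.float64(70.8), np.float64(0.3), 10)
  tongue 35 y [19.3 57.6] 4270
  rib(47) 2856 47.5 [16.4 77.2]
  rim x- 580 -63.5 -0.1
  rail 4343 -89.8 -0.8 73.5
```

Hooked without contact force, and y agrees within 0.5 mm in both cameras (my check had used a TCP y 3 mm off). Swing rows next.

```bash
python3 - <<'E'
from plan import *
c=tool(*lidpose(-89,18,45))
for th in(40,34,28,22,16,11,7,4,2,0,-.5):print(th,row(c,tool(*lidpose(-89,18,th))))
E
```

```text
40 [-0.061, -0.065, -0.273, 0.453, -0.43, 0.0]
34 [-0.113, -0.119, -0.609, 0.997, -0.946, -0.0]
28 [-0.14, -0.148, -0.951, 1.541, -1.463, 0.0]
22 [-0.143, -0.151, -1.296, 2.085, -1.979, 0.0]
16 [-0.121, -0.127, -1.639, 2.629, -2.495, -0.0]
11 [-0.083, -0.088, -1.921, 3.083, -2.926, 0.0]
7 [-0.041, -0.044, -2.142, 3.446, -3.27, 0.0]
4 [-0.003, -0.003, -2.306, 3.718, -3.528, 0.0]
2 [0.026, 0.027, -2.412, 3.899, -3.7, -0.0]
0 [0.057, 0.06, -2.518, 4.08, -3.872, 0.0]
-0.5 [0.066, 0.069, -2.544, 4.126, -3.915, 0.0]
```

Call:
servo_tool:
  increments:
    - [-0.06, -0.065, -0.27, 0.45, -0.43, 0, 5]
    - [-0.11, -0.12, -0.61, 1, -0.95, 0, 5]
    - [-0.14, -0.15, -0.95, 1.54, -1.46, 0, 5]
    - [-0.14, -0.15, -1.3, 2.09, -1.98, 0, 5]
    - [-0.12, -0.13, -1.64, 2.63, -2.5, 0, 5]
    - [-0.083, -0.088, -1.92, 3.08, -2.93, 0, 5]
    - [-0.083, -0.088, -1.92, 3.08, -2.93, 0, 5]

```text
time: 11.68
tcp_pos: [508.6, -102.9, 51.8]
eef_rot: [169.0, -0.0, -43.6]
force: [0.2, -0.8, -2.6]
gripper_width: 15.5
grip_force: 50.0
```

```bash
python3 look.py w_sw; python3 - <<'E'
import cv2,numpy as np
from chk import *
im,d=r.get_image("scene");np.save("pics/scene4.npy",d);cv2.imwrite("pics/scene4.png",im)
c0=np.array([512.09,-99.745,99.26]);R0=R.from_euler('xyz',[135,0,-43.5],degrees=True)
tp=c0+25*np.array([-.083,-.088,-1.92]);tR=R.from_rotvec(np.radians(8)*np.array([3.08,-2.93,0]))*R0
print(tp,tR.as_euler('xyz',degrees=True))
meas(cloud(d,r.camera_model("scene"))[0],tp,tR,'scene')
W,u,v=load("w_sw");meas(W[(v<285)],tp,tR,'wrist')
E
```

```text
11.675 [ 508.6 -102.9   51.8] [ 1.6899e+02 -1.0000e-02 -4.3640e+01] [ 15.1  18.2 -26.9   7.  -54.5  26.8] [ 0.2 -0.8 -2.6]
[ 510.015 -101.945   51.26 ] [ 1.69008261e+02 -3.93116692e-02 -4.35120219e+01]
scene plate n 1197 dz -0.13 slopes deg [-0.26  0.  ]
  y+ edge(91) (np.float64(73.6), np.float64(-18.1), 15) y-(91) (np.float64(91.6), np.float64(0.1), 15) x+(70) (np.float64(67.7), np.float64(-0.7), 21)
  tongue 35 y [13.4 52.9] 63
  tongue -35 y [-56.1 -17.6] 74
  rib(47) 129 46.5 [-74.9  71.5]
  rim x- 17 -63.7 -0.1
  rim y- 56 -85.2 0.5
  rail 124 -91.1 -0.2 74.1
wrist plate n 43592 dz -0.28 slopes deg [-0.25 -0.61]
  y+ edge(91) (np.float64(91.5), np.float64(0.1), 15) y-(91) (np.float64(-6.8), np.float64(3.2), 15) x+(70) (np.float64(71.8), np.float64(0.1), 10)
  tongue 35 y [17.5 55.2] 3599
  rib(47) 3888 48.0 [13.7 74.6]
  rim x- 88 -64.0 0.1
  rail 4922 -89.2 2.0 74.2
```

Call:
servo_tool:
  increments:
    - [0.042, 0.044, -0.22, 0.365, -0.343, 0, 5]
    - [0.08, 0.085, -0.385, 0.637, -0.6, 0, 5]
    - [0.11, 0.115, -0.49, 0.818, -0.772, 0, 5]
    - [0.125, 0.13, -0.545, 0.91, -0.86, 0, 5]
    - [0.14, 0.148, -0.6, 1, -0.944, 0, 5]
    - [0.14, 0.148, -0.6, 1, -0.944, 0, 5]

```text
time: 12.52
tcp_pos: [513.6, -98.3, 36.4]
eef_rot: [180.0, 0.0, -43.5]
force: [-0.4, 0.8, 0.0]
gripper_width: 15.9
grip_force: 50.0
```

```bash
python3 look.py w_sh; python3 - <<'E'
import cv2,numpy as np
from chk import *
im,d=r.get_image("scene");np.save("pics/scene5.npy",d);cv2.imwrite("pics/scene5.png",im)
tp=np.array([513.5,-98.25,36.26]);tR=R.from_euler('xyz',[180,0,-43.5],degrees=True)
meas(cloud(d,r.camera_model("scene"))[0],tp,tR,'scene')
W,u,v=load("w_sh");meas(W[(v<285)],tp,tR,'wrist')
print('expected tcp z', 52-16)
E
```

```text
12.525 [513.6 -98.3  36.4] [ 1.7999e+02  1.0000e-02 -4.3540e+01] [ 10.7  15.4 -29.7  -0.  -44.9  35.8] [-0.4  0.8  0. ]
scene plate n 1078 dz -0.31 slopes deg [-0.29 -0.01]
  y+ edge(91) (np.float64(70.3), np.float64(-27.0), 15) y-(91) (np.float64(91.4), np.float64(0.1), 15) x+(70) (np.float64(66.1), np.float64(-1.9), 21)
  tongue 35 y [13.6 54.3] 65
  tongue -35 y [-57.  -16.9] 71
  rib(47) 98 45.3 [-72.8  69.8]
  rim x- 21 -64.1 -0.4
  rim y- 18 -86.0 4.3
  rail 120 -90.9 -0.1 74.2
wrist plate n 43195 dz -0.19 slopes deg [-0.34 -0.54]
  y+ edge(91) (np.float64(91.9), np.float64(0.2), 15) y-(91) (np.float64(-7.3), np.float64(-8.2), 15) x+(70) (np.float64(70.2), np.float64(0.3), 10)
  tongue 35 y [17.8 55.4] 3876
  rib(47) 3907 46.3 [14.2 75.1]
  rim x+ 83 62.9 0.4
  rim x- 73 -62.9 -2.0
  rim y+ 241 83.3 0.3
  rail 5033 -88.6 2.6 74.6
expected tcp z 36
```

The lid is down and its weight is carried by the case (force 0). Next: press 1.5 mm, release, rise, and hover above the rib to probe the fingertip height there.

Call:
servo_tool:
  increments:
    - [0, 0, -0.06, 0, 0, 0, 5]
    - [0, 0, -0.06, 0, 0, 0, 5]

```text
time: 12.88
tcp_pos: [513.7, -98.3, 36.3]
eef_rot: [180.0, -0.0, -43.5]
force: [-6.2, 2.0, 15.4]
gripper_width: 15.6
grip_force: 50.0
```

Call:
servo_tool:
  increments:
    - [0, 0, 0.06, 0, 0, 0, 16]
    - [0, 0, 0.06, 0, 0, 0, 42]
    - [0, 0, 0.06, 0, 0, 0, 42]
    - [0, 0, 0.06, 0, 0, 0, 42]
    - [0, 0, 1, 0, 0, 0, 42]
    - [0, 0, 2.2, 0, 0, 0, 42]
    - [-0.8, -0.9, 2.2, 0, 0, 0, 0]
    - [-1.68, -1.77, 1.6, 0, 0, 0, 0]
    - [-1.68, -1.77, 0.8, 0, 0, 0, 0]
    - [-1.68, -1.77, 0.6, 0, 0, 0, 0]
    - [-1.68, -1.77, 0.6, 0, 0, 0, 0]
    - [-1.68, -1.77, 0.6, 0, 0, 0, 0]

```text
time: 14.38
tcp_pos: [472.3, -142.3, 50.3]
eef_rot: [-180.0, -0.0, -43.5]
force: [0.5, 0.1, -0.0]
gripper_width: 0.6
grip_force: 0.0
```

Call:
servo_tool:
  increments:
    - [0, 0, -0.04, 0, 0, 0, 0]
    - [0, 0, -0.08, 0, 0, 0, 0]
    - [0, 0, -0.12, 0, 0, 0, 0]
    - [0, 0, -0.16, 0, 0, 0, 0]

```text
time: 14.88
tcp_pos: [471.5, -142.5, 45.7]
eef_rot: [180.0, 0.0, -43.5]
force: [0.6, 0.7, 0.2]
gripper_width: 0.2
grip_force: 0.0
```

Call:
servo_tool:
  increments:
    - [0, 0, -0.03, 0, 0, 0, 0]
    - [0, 0, -0.06, 0, 0, 0, 0]

```text
time: 15.12
tcp_pos: [471.5, -142.5, 44.2]
eef_rot: [180.0, 0.0, -43.5]
force: [-0.6, -0.1, 0.2]
gripper_width: 0.5
grip_force: 0.0
```

Call:
servo_tool:
  increments:
    - [0, 0, -0.03, 0, 0, 0, 0]
    - [0, 0, -0.06, 0, 0, 0, 0]

```text
time: 15.38
tcp_pos: [471.6, -142.5, 43.2]
eef_rot: [180.0, 0.0, -43.5]
force: [-3.4, 1.9, 11.8]
gripper_width: 0.8
grip_force: 6.0
```

Contact on the rib at a reported z of about 43.8, so tip = reported + 35.2 mm. Now re-measure the bail and the lid seating, and plan the bail grasp.

Call:
servo_tool:
  increments:
    - [0, 0, 1, 0, 0, 0, 24]
    - [0, 0, 2.5, 0, 0, 0, 24]
    - [-0.7, -0.7, 3.5, 0, 0, 0, 24]
    - [-0.7, -0.7, 3.5, 0, 0, 0, 24]
    - [-0.7, -0.7, 3.5, 0, 0, 0, 24]

```text
time: 16.0
tcp_pos: [453.8, -159.9, 129.8]
eef_rot: [180.0, 0.0, -43.6]
force: [-0.1, -1.0, -0.2]
gripper_width: 24.1
grip_force: 0.0
```

```bash
cat > bail.py <<'E'
from plan import *
TO=35.2
Rv=R.from_euler('xyz',[180,0,-43.5],degrees=True);Rz=R.from_euler('z',PSI,degrees=True)
def bar(q): return np.array([60+50*np.sin(q-.559),34+50*np.cos(q-.559)])
def pose(x,z,lean,past=0,y=0):
    """tool pose whose tip is `past` mm beyond case point (x,y,z)"""
    tR=Rz*R.from_euler('y',lean,degrees=True)*Rz.inv()*Rv
    return C+Rz.apply([x,y,z])+tR.apply([0,0,past+TO]),tR
E
python3 look.py w_bail; python3 - <<'E'
from bail import *
from fit import load,inv
from workcell import r
im,d=r.get_image("scene");np.save("pics/scene6.npy",d);cv2.imwrite("pics/scene6.png",im)
W,u,v=load("w_bail")
for n,P in(('scene',cloud(d,r.camera_model("scene"))[0]),('wrist',W[v<300])):
    c=inv([C[0],C[1],np.radians(PSI)],P);z=P[:,2]
    k=(c[:,0]>85)&(c[:,0]<130)&(abs(c[:,1])<75)&(z>38)&(z<60)
    if k.sum()>10:print(n,'bail',k.sum(),np.percentile(c[k,0],[10,50,90]).round(1),np.percentile(z[k],[50,95]).round(1))
    for nm,a in(('rail side',(c[:,0]<-30)&(c[:,0]>-55)),('bail side',(c[:,0]>57)&(c[:,0]<68)),('y+',(c[:,1]>78)&(abs(c[:,0])<50)),('y-',(c[:,1]<-78)&(abs(c[:,0])<50))):
        s=a&(abs(c[:,1])<90)&(abs(c[:,0])<69)&(abs(z-64)<8);print('  lid top(64)',nm,s.sum(),np.median(z[s]).round(1) if s.sum() else '')
cur=pose(0,0,0);cp=np.array([513.5-42-17.5,-98.25-44.25-17.5,42.76+87.5])
q=1.867;b=bar(q);print('bar',b)
pre=pose(*b,30,9-50);g=pose(*b,30,9)
print('cur->pre',row((cp,Rv),pre),pre[0].round(1),'pre->grip',row(pre,g))
for q in(1.867,1.75,1.6,1.45,1.3,1.15,1.0,.9,.8,.7,.65):print(q,bar(q).round(1),row(g,pose(*bar(q),30,9)))
E
```

```text
16.0 [ 453.8 -159.9  129.8] [ 1.7999e+02  3.0000e-02 -4.3570e+01] [  4.1   5.1 -28.1  -0.  -56.8  42.4] [-0.1 -1.  -0.2]
scene bail 140 [102.6 104.9 109.6] [50.5 52.5]
  lid top(64) rail side 351 64.0
  lid top(64) bail side 122 63.1
  lid top(64) y+ 49 62.9
  lid top(64) y- 116 62.9
wrist bail 2389 [104.1 108.  112.4] [51.2 52.7]
  lid top(64) rail side 6645 64.3
  lid top(64) bail side 3274 63.3
  lid top(64) y+ 3192 63.3
  lid top(64) y- 0 
bar [108.28336598  46.98909427]
cur->pre [-1.069, -1.166, -3.13, 2.72, -2.581, -0.0] [ 427.3 -189.1   52. ] pre->grip [0.688, 0.725, -1.732, 0.0, 0.0, 0.0]
1.867 [108.3  47. ] [0.0, 0.0, 0.0, 0.0, 0.0, 0.0]
1.75 [106.4  52.5] [0.051, 0.054, 0.222, 0.0, 0.0, 0.0]
1.6 [103.1  59.3] [0.141, 0.149, 0.491, 0.0, 0.0, 0.0]
1.45 [98.9 65.4] [0.259, 0.273, 0.738, 0.0, 0.0, 0.0]
1.3 [93.8 70.9] [0.4, 0.422, 0.956, 0.0, 0.0, 0.0]
1.15 [87.9 75.5] [0.562, 0.593, 1.141, 0.0, 0.0, 0.0]
1.0 [81.3 79.2] [0.742, 0.782, 1.289, 0.0, 0.0, 0.0]
0.9 [76.7 81.1] [0.869, 0.916, 1.365, 0.0, 0.0, 0.0]
0.8 [71.9 82.6] [1.001, 1.055, 1.423, 0.0, 0.0, 0.0]
0.7 [67.  83.5] [1.136, 1.197, 1.461, 0.0, 0.0, 0.0]
0.65 [64.5 83.8] [1.204, 1.269, 1.472, 0.0, 0.0, 0.0]
```

Call:
servo_tool:
  increments:
    - [-0.3, -0.3, -0.3, 0.9, -0.86, 0, 24]
    - [-0.7, -0.75, -1.2, 1.8, -1.72, 0, 24]
    - [-1.07, -1.17, -2.3, 2.72, -2.58, 0, 24]
    - [-1.07, -1.17, -3.13, 2.72, -2.58, 0, 24]
    - [-0.85, -0.92, -3.7, 2.72, -2.58, 0, 24]
    - [-0.6, -0.67, -4.3, 2.72, -2.58, 0, 24]
    - [-0.38, -0.44, -4.86, 2.72, -2.58, 0, 24]
    - [-0.38, -0.44, -4.86, 2.72, -2.58, 0, 24]
    - [-0.38, -0.44, -4.86, 2.72, -2.58, 0, 6]
    - [-0.38, -0.44, -4.86, 2.72, -2.58, 0, 6]
    - [-0.38, -0.44, -4.86, 2.72, -2.58, 0, 6]
  force: 15

```text
time: 17.48
tcp_pos: [444.8, -171.2, 9.4]
eef_rot: [-150.0, -0.0, -43.5]
force: [-0.0, -0.5, -0.1]
gripper_width: 9.4
grip_force: 15.0
```

Bar gripped at 9.4 mm width and 15 N. Swing it up.

Call:
servo_tool:
  increments:
    - [0.05, 0.055, 0.22, 0, 0, 0, 6]
    - [0.14, 0.15, 0.49, 0, 0, 0, 6]
    - [0.26, 0.27, 0.74, 0, 0, 0, 6]
    - [0.4, 0.42, 0.96, 0, 0, 0, 6]
    - [0.56, 0.59, 1.14, 0, 0, 0, 6]
    - [0.74, 0.78, 1.29, 0, 0, 0, 6]
    - [0.87, 0.92, 1.37, 0, 0, 0, 6]
    - [1, 1.06, 1.42, 0, 0, 0, 6]
    - [1.14, 1.2, 1.46, 0, 0, 0, 6]
    - [1.2, 1.27, 1.47, 0, 0, 0, 6]
    - [1.2, 1.27, 1.47, 0, 0, 0, 6]

```text
time: 18.85
tcp_pos: [474.9, -138.9, 45.6]
eef_rot: [-150.0, 0.0, -43.5]
force: [1.8, -0.2, -0.5]
gripper_width: 9.0
grip_force: 15.0
```

```bash
cat > seebail.py <<'E'
from bail import *
from fit import inv
from workcell import r
im,d=r.get_image("scene");np.save("pics/scene7.npy",d);cv2.imwrite("pics/scene7.png",im)
P,u,v=cloud(d,r.camera_model("scene"));c=inv([C[0]-.0,C[1],np.radians(PSI)],P);z=P[:,2]
for s in((-75,-25),(25,75)):
    k=(c[:,0]>20)&(c[:,0]<125)&(c[:,1]>s[0])&(c[:,1]<s[1])&(z>73)&(z<100)
    h,e=np.histogram(c[k,0],range(20,126,5));print(s,dict(zip(e[:-1].tolist(),h.tolist())),np.percentile(z[k],[50,95]).round(1) if k.sum() else '')
print([(o['xyz'].round(0) if hasattr(o['xyz'],'round') else o['xyz'],round(o['conf'],2)) for o in r.look_for("scene","bail_grip")[:2]])
E
python3 seebail.py;  python3 - <<'E'
from bail import *
g=pose(*bar(.65),30,9);a=pose(*bar(.65),30,9-70)
print('retreat',row(g,a)); 
p=pose(100,81,0)
print('a->push start up',row(a,pose(105,110,0)),'->',row(pose(105,110,0),p)); print('push dir per mm',row(p,pose(99,81,0)),p[0])
E
```

```text
(-75, -25) {20: 0, 25: 0, 30: 0, 35: 2, 40: 26, 45: 21, 50: 1, 55: 18, 60: 27, 65: 7, 70: 0, 75: 0, 80: 0, 85: 0, 90: 0, 95: 0, 100: 0, 105: 0, 110: 0, 115: 0, 120: 0} [81.4 88.7]
(25, 75) {20: 0, 25: 0, 30: 0, 35: 1, 40: 21, 45: 14, 50: 2, 55: 12, 60: 15, 65: 2, 70: 0, 75: 0, 80: 0, 85: 0, 90: 0, 95: 0, 100: 0, 105: 0, 110: 0, 115: 0, 120: 0} [78.6 88.4]
[([433.8, -125.8, 86.5], 0.52)]
retreat [-0.964, -1.016, 2.425, 0.0, 0.0, 0.0]
a->push start up [-0.759, -0.8, -1.253, -2.72, 2.581, 0.0] -> [0.138, 0.145, -1.16, 0.0, 0.0, 0.0]
push dir per mm [0.028, 0.029, 0.0, 0.0, 0.0, 0.0] [ 434.96454243 -181.0374371    45.8       ]
```

Call:
servo_tool:
  increments:
    - [0, 0, 0, 0, 0, 0, 28]
    - [0, 0, 0, 0, 0, 0, 28]
    - [0, 0, 0, 0, 0, 0, 28]
    - [-0.3, -0.32, 0.76, 0, 0, 0, 28]
    - [-0.7, -0.74, 1.76, 0, 0, 0, 28]
    - [-0.96, -1.02, 2.43, 0, 0, 0, 0]
    - [-1.3, -1.4, 1.9, -0.9, 0.86, 0, 0]
    - [-1.6, -1.68, 1.5, -1.8, 1.72, 0, 0]
    - [-1.72, -1.82, 1.17, -2.72, 2.58, 0, 0]
    - [-1.72, -1.82, 0.5, -2.72, 2.58, 0, 0]
    - [-1.6, -1.68, 0, -2.72, 2.58, 0, 0]
    - [-1.59, -1.67, 0, -2.72, 2.58, 0, 0]

```text
time: 20.45
tcp_pos: [434.0, -181.0, 44.7]
eef_rot: [179.9, 0.1, -43.6]
force: [0.5, -0.2, 0.7]
gripper_width: 0.6
grip_force: 0.0
```

```bash
python3 seebail.py; python3 - <<'E'
from workcell import r
s=r.read_state();print(s['time'],s['tcp_pos'].round(1),s['eef_rot'].round(1),s['gripper_width'])
E
```

```text
(-75, -25) {20: 0, 25: 0, 30: 0, 35: 0, 40: 29, 45: 21, 50: 1, 55: 17, 60: 26, 65: 10, 70: 0, 75: 0, 80: 0, 85: 0, 90: 0, 95: 0, 100: 0, 105: 0, 110: 0, 115: 0, 120: 0} [80.5 88.6]
(25, 75) {20: 0, 25: 0, 30: 0, 35: 3, 40: 22, 45: 14, 50: 2, 55: 16, 60: 21, 65: 5, 70: 0, 75: 0, 80: 0, 85: 0, 90: 0, 95: 0, 100: 0, 105: 0, 110: 0, 115: 0, 120: 0} [82.2 88.5]
[([442.7, -136.7, 84.4], 0.71), ([606.1, 351.3, 22.8], 0.39)]
20.55 [ 434.8 -181.5   45.8] [180.    0.  -43.6] 0.5041295098266135
```

Call:
servo_tool:
  increments:
    - [0.22, 0.232, -0.02, 0, 0, 0, 0]
    - [0.44, 0.464, -0.02, 0, 0, 0, 0]
    - [0.6, 0.638, -0.02, 0, 0, 0, 0]
    - [0.74, 0.783, -0.02, 0, 0, 0, 0]
    - [0.88, 0.928, -0.02, 0, 0, 0, 0]
    - [0.99, 1.044, -0.02, 0, 0, 0, 0]

```text
time: 21.3
tcp_pos: [458.1, -155.7, 45.2]
eef_rot: [179.8, 0.1, -43.5]
force: [-5.3, -7.0, 6.4]
gripper_width: 0.3
grip_force: 4.9
```

```bash
python3 seebail.py
```

```text
(-75, -25) {20: 0, 25: 0, 30: 0, 35: 5, 40: 55, 45: 11, 50: 1, 55: 0, 60: 0, 65: 0, 70: 0, 75: 0, 80: 0, 85: 0, 90: 0, 95: 0, 100: 0, 105: 0, 110: 0, 115: 0, 120: 0} [85.  88.7]
(25, 75) {20: 0, 25: 0, 30: 0, 35: 6, 40: 37, 45: 10, 50: 0, 55: 0, 60: 0, 65: 0, 70: 0, 75: 0, 80: 0, 85: 0, 90: 0, 95: 0, 100: 0, 105: 0, 110: 0, 115: 0, 120: 0} [86.  88.8]
[([459.2, -128.3, 84.9], 0.53), ([458.2, -58.6, 37.7], 0.35)]
```

The bar is on the rib with 9 N of push. Carry on across.

Call:
servo_tool:
  increments:
    - [0.11, 0.116, 0, 0, 0, 0, 0]
    - [0.19, 0.203, 0, 0, 0, 0, 0]
    - [0.28, 0.29, 0, 0, 0, 0, 0]
    - [0.34, 0.36, 0, 0, 0, 0, 0]
    - [0.34, 0.36, 0, 0, 0, 0, 0]

```text
time: 22.02
tcp_pos: [468.3, -145.6, 45.0]
eef_rot: [180.0, 0.0, -43.5]
force: [-0.4, 0.4, 0.2]
gripper_width: 0.4
grip_force: 0.0
```

```bash
python3 seebail.py
```

```text
(-75, -25) {20: 0, 25: 7, 30: 30, 35: 13, 40: 20, 45: 18, 50: 4, 55: 0, 60: 0, 65: 0, 70: 0, 75: 0, 80: 0, 85: 0, 90: 0, 95: 0, 100: 0, 105: 0, 110: 0, 115: 0, 120: 0} [78.3 82.2]
(25, 75) {20: 0, 25: 5, 30: 27, 35: 9, 40: 11, 45: 8, 50: 2, 55: 0, 60: 0, 65: 0, 70: 0, 75: 0, 80: 0, 85: 0, 90: 0, 95: 0, 100: 0, 105: 0, 110: 0, 115: 0, 120: 0} [79.1 82.2]
[([466.2, -120.9, 81.4], 0.75)]
```

Call:
servo_tool:
  increments:
    - [0.04, 0.045, 0, 0, 0, 0, 0]
    - [0.083, 0.087, 0, 0, 0, 0, 0]

```text
time: 22.38
tcp_pos: [470.1, -143.7, 45.0]
eef_rot: [180.0, 0.0, -43.5]
force: [-0.7, -0.1, 0.2]
gripper_width: 0.9
grip_force: 0.4
```

Call:
servo_tool:
  increments:
    - [0.04, 0.045, 0, 0, 0, 0, 0]
    - [0.083, 0.087, 0, 0, 0, 0, 0]

```text
time: 22.62
tcp_pos: [472.3, -141.5, 45.0]
eef_rot: [180.0, 0.0, -43.5]
force: [-1.2, -0.4, 0.4]
gripper_width: 0.6
grip_force: 0.4
```

Call:
servo_tool:
  increments:
    - [-0.2, -0.2, 0.5, 0, 0, 0, 0]
    - [-0.8, -0.85, 2, 0, 0, 0, 0]
    - [-1.8, -1.9, 4, 0, 0, 0, 0]
    - [-1.8, -1.9, 4, 0, 0, 0, 0]
    - [-1.8, -1.9, 4, 0, 0, 0, 0]

```text
time: 23.25
tcp_pos: [426.9, -189.2, 145.7]
eef_rot: [-179.9, -0.0, -43.6]
force: [-0.1, -0.9, -0.3]
gripper_width: 0.4
grip_force: 0.0
```

```bash
python3 seebail.py; python3 look.py w_end; python3 - <<'E'
from bail import *
from fit import load,inv
from workcell import r
W,u,v=load("w_end");c=inv([C[0],C[1],np.radians(PSI)],W);z=W[:,2]
for s in((-75,-40),(-40,0),(0,40),(40,75)):
    t=(c[:,1]>s[0])&(c[:,1]<s[1])
    rb=t&(abs(c[:,0]-47)<6)&(z<95);bb=t&(c[:,0]>18)&(c[:,0]<40)&(z>74)&(z<95)
    print(s,'rib top',np.percentile(z[rb],95).round(1),'bar',bb.sum(),np.percentile(z[bb],95).round(1) if bb.sum() else '',np.percentile(c[bb,0],[5,50,95]).round(1) if bb.sum() else '')
a=cv2.resize(cv2.imread("pics/scene7.png")[180:300,310:430],(400,400),interpolation=3)
b=cv2.copyMakeBorder(cv2.resize(cv2.imread("pics/w_end.png"),(400,300)),0,100,0,0,0)
cv2.imwrite("pics/end.png",np.hstack([a,b]))
E
```

```text
(-75, -25) {20: 0, 25: 24, 30: 18, 35: 7, 40: 31, 45: 21, 50: 2, 55: 0, 60: 0, 65: 0, 70: 0, 75: 0, 80: 0, 85: 0, 90: 0, 95: 0, 100: 0, 105: 0, 110: 0, 115: 0, 120: 0} [77.6 80.5]
(25, 75) {20: 0, 25: 19, 30: 20, 35: 2, 40: 23, 45: 11, 50: 3, 55: 0, 60: 0, 65: 0, 70: 0, 75: 0, 80: 0, 85: 0, 90: 0, 95: 0, 100: 0, 105: 0, 110: 0, 115: 0, 120: 0} [78.  80.8]
[([468.3, -122.0, 80.7], 0.57)]
23.35 [ 426.7 -188.9  144.5] [ 1.7995e+02  7.0000e-02 -4.3540e+01] [  0.4   2.9 -28.5  -0.  -58.7  46.1] [ 0.3 -0.3 -0.3]
(-75, -40) rib top 73.1 bar 0  
(-40, 0) rib top 78.8 bar 776 81.2 [29.8 35.  38.6]
(0, 40) rib top 78.7 bar 912 81.1 [29.6 34.9 38.6]
(40, 75) rib top 78.8 bar 904 81.1 [29.7 34.9 38.5]
```

View pics/end.png

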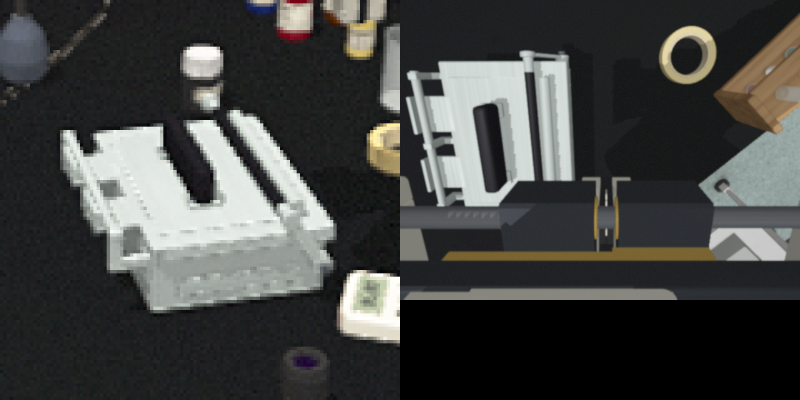

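The lid is flush, with the hooks under the rail at left. The bar lies behind the rib, its top 2.4 mm above the rib top, which is exactly the home value. The tool is clear, so I'm handing it in.

```bash
python3 -c "
from workcell import r
print(r.finish_job())"
```

```text
the job is handed in; nothing more can be done
None
```

The case is shut: both tongues are hooked under the rail, the lid lies flush, and the bail is snapped home behind the rib; I handed the job in at about 23 s of the 53 s allowed, with the robot clear and nothing else on the bench touched.

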